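# Fit a worm-drive clamp on the water filter's outlet

### The arm

A 7-joint arm with a two-finger parallel gripper is mounted at the origin on the work surface. World frame = base frame: x ahead of the robot, y to its left, z up, the work surface at z = 0. Lengths are in mm, angles in rad, forces in N, time in s.
With the tool pointing down it reaches from about 350 to 900 mm from the base axis. Payload 7.2 kg.
Tool frame: the origin (TCP) lies midway between the tips of the shut fingers; the grasp point (between the pads) lies 19 mm behind it; z points along the fingers, y is the line along which they close (so a half turn about z gives the same grasp; the last joint's range is limited). The gripper opens to 88 mm and grips with 3 to 60 N. Pads are 20 mm wide; open, the fingers measure 115 mm over their backs; the gripper's body (75 mm by 178 mm) begins 61 mm behind the grasp point.
Start: joints at [1.258, 0.411, -0.013, 1.596, 0.006, 1.134, -0.082], TCP at [151.464, -606.373, 222.653] pointing down, gripper open.
Joint ranges: [-2.95, 2.95], [-0.29, 1.99], [-1.47, 1.44], [0.14, 2.54], [-1.03, 4.17], [0.13, 1.85], [-2.86, 2.86]. Speed limits (rad/s): [2.39, 2.39, 3.01, 3.01, 3.14, 3.14, 3.14].

### API

Orientations are given as a unit quaternion [x, y, z, w].
In Python, from cell import r gives the robot as it stands.
- The arm moves only by the tool apply_moves, never from a script. Its argument "motion" is one flat list of numbers, 6 for each row, row after row: the shift along the tool's x, y, z in units of 40 mm (1.0 is 40 mm), then the turn, a rotation vector about the tool's x, y, z in units of 5 degrees (1.0 is 5 degrees). A call has 1 to 12 rows; each row shifts and turns the commanded pose from where the row before left it, along the tool's axes as they then stand; what a row does not reach is not made up. A row lasts 1/8 s, in which the tool goes at most 62.5 mm and 10.7 degrees, less where a joint would pass 70% of its speed; a pose out of reach is approached as far as the arm can. A call is refused whole if a number of a shift passes 1 or a number of a turn 1, either way. A call with a gripper value outside its range is refused whole. "jaw" is the opening, from 0 (shut) to 1 (fully open), set as the call begins (left out, the last holds). The fingers move at their own pace and stop on an object; "force" is the grip in N (left out, the last holds). Time passes only in rows, so rows that do not move let the fingers close. It gives the time, the measured TCP pose, the force, the opening and the grip force at its end, in the units of the state.
- r.state(): the state, without advancing time (a new reading comes with each control period).
- r.get_image(name): name is "scene" or "top" or "wrist"; returns a dict with "frame" (480x640x3 uint8, blue, green, red), "camera_matrix" (3x3 intrinsics, pixels), "view" (4x4, takes a point from world to camera coordinates); the wrist camera has in their place "mount" (4x4, takes a point from camera to tool coordinates, whose origin is the TCP and whose axes are the flange's). Camera axes: x right, y up, looking along -z (the intrinsics and any distortion apply to the point x, -y, -z); pixel columns grow to the right and rows downward; lengths in mm; the calibration is good to about 2 mm. A picture is of the moment at which its call begins: read the wrist's pose just before it. There is no depth.
- r.close_job(): hands the job in; it is judged then, once.
The state is a dict: "clock": time; "joints": joint angles; "qd": joint speeds; "joint_efforts": joint torques, N m; "tool_pos": TCP position; "tool_rot": TCP orientation; "ft_force": force on the tool from outside, world axes, zero at the start; "torque": the same for the moment, N m; "opening": finger opening in mm; "finger_force": force on a finger pad.
Only numpy, scipy, OpenCV 4.12 (cv2) and the standard library are available. Lean on these libraries where they do the work, as an engineer would, in place of code of your own. Each camera call takes 0.05 s, during which the arm holds its last target. There are 200 camera calls.

### The job

Take the steel worm-drive band clamp out of its wooden holder and slide it, with its screw upright, over the barbed outlet stub of the countertop water filter, gently, until the band lies against the stub's collar. Then turn the clamp's hexagonal screw head clockwise (seen from above) until the band is snug on the stub - it grips firmly and the screw turns noticeably harder - but do not overtighten it; let go and leave the clamp there. Leave the other things on the counter alone.

Things in the scene. Friction and masses are not known exactly. Their poses are not given: they have to be found in the camera images.
- clamp: Loose steel worm-drive clamp, 90 g, upright in the holder. Origin: centre of the band's opening; x: band axis, level; y: towards the screw; z: up, along the screw. Band 14 mm wide, 2.5 thick, inner radius 20.5 mm fully opened (at least 18.3 at the start), 2 mm less per rad of screw turn. Screw housing: block 18 x 13 x 22 mm (x, y, z) centred at y = 30.5 mm. Carry it by the screw head.
- screw_head (a point): Centre of the hexagonal screw head: 18 mm across flats, 16 tall, upright; 30.5 mm along y and 34 along z from the clamp's origin; nothing else of the clamp is as high. x: normal to a flat; turns with the screw; flats repeat every 60 degrees. Clockwise from above tightens. Grip it with about 60 N.
- band_top: Upper quarter of the band; moves inward as the screw is tightened; origin as the clamp's. The screw's steady friction is about 0.2 N m; it stays where left. The turn needed to snug is unknown, 1.5 to 3.2 rad. Once the band bites on the stub the torque climbs within tenths of a radian: 0.10 to 0.20 N m above the friction is snug; over 0.3 is overtight.
- band_bottom: Lower quarter of the clamp's band, likewise. Origin as the clamp's. Turning the screw also tends to swing the loose clamp the same way (clockwise from above) about its screw: with the screw on the filter's -y side (nearer the robot) this presses the band flat against the collar and it stays put; on the other side it works the band off.
- filter: Countertop water filter, fixed: white box 120 x 160 x 140 mm with a steel canister 90 mm in diameter on top (190 mm in all). Origin: centre of its underside; x: the direction in which the clamp is slid on, from the stub's tip towards the box; z up. The outlet's axis lies 100 mm above the counter, along x, and it sticks out of the box's -x face (60 mm from the origin).
- stub: Slotted grey barbed stub, fixed, level. Origin: on its axis at the collar's face; it runs 40 mm along -x: 28 mm of land of radius 15 mm, then the barb, radius 16.5 mm, tapering to 13.5 mm at the tip. If the head is held off-centre as the band closes, one side bears on the stub and the gripper feels a side load: yield to it (or re-grip) so the band centres itself.
- collar: Round grey collar at the stub's root, fixed, radius 24 mm, 6 mm thick; origin on the axis at its back face (6 mm behind the face that the band comes to lie against). Behind it a neck of radius 12 mm runs 35 mm to the filter's box. Rigid: push the band against it with only a few newtons (20 N is too much).
- seat (a point): Point on the stub's axis, 7 mm before the collar's face: where the clamp's origin is when the band is home against the collar. Axes as the filter's.
- holder: Wooden holder, fixed: base 60 x 90 x 6 mm with a slot 15.6 mm wide between two cheeks 20 mm high, in which the band stands. Origin: centre of its underside; the slot runs along y. The clamp lifts straight out.
- wineglass_a: Bystander: wine glass, 190 mm tall. Origin: centre of its underside.
- wineglass_b: Bystander: second wine glass, 190 mm tall. Origin: centre of its underside.
- carafe: Bystander: glass carafe, 220 mm tall. Origin: centre of its underside.
- mug: Bystander: white mug, 90 mm tall. Origin: centre of its underside.
- bowl: Bystander: white bowl, 140 mm wide, 60 mm tall. Origin: centre of its underside.
- driver: Bystander: screwdriver lying on the counter, 190 mm long. Origin: within it.
- jar: Bystander: amber jar with a steel cap, 85 mm tall. Origin: centre of its underside.

How it is judged:
By the outcome, as a careful person would: the job done as asked, in the order asked, and still so for the second after the job is handed in, with the robot touching nothing.
It also fails if it takes over 64 s, if anything falls off the work surface, if the arm or the gripper's body presses on something with over 40 N, if the wrist force passes 120 N, or if a joint passes its speed limit or range.

## Working session

There is one attempt and no reset: what is moved stays moved. The work goes in short steps, Python scripts to look and compute and a tool call to move; the robot and the scene stay as the last step left them, time stands still between calls to the robot, and variables do not carry over. Pictures are saved under pics/ and viewed, at most 10 in all, crops included, and the job is handed in when it is done.

Besides the shell and the picture viewer there is one more tool, called after "Emit:" as name(argument=value, ...) on one line, values as JSON. apply_moves: Moves the arm, as the interface text tells. Its arguments: {"type":"object","properties":{"motion":{"type":"array"},"jaw":{"type":"number"},"force":{"type":"number"}},"required":["motion"]}

```bash
mkdir -p pics; ls
python3 - <<'E'
from cell import r
import cv2,numpy as np
s=r.state(); print(s)
for n in("scene","top"):
    d=r.get_image(n); cv2.imwrite(f"pics/{n}0.png",d["frame"]); np.savez(f"{n}.npz",K=d["camera_matrix"],V=d["view"]); print(n,d["camera_matrix"],d["view"],[k for k in d])
E
```

```text
pics
{'clock': 0.0, 'joints': array([ 1.25781726,  0.41186809, -0.01274471,  1.59704702,  0.00560361,
        1.13430637, -0.08219277]), 'qd': array([ 0.00062544, -0.00040715, -0.00036547,  0.00105667,  0.0006771 ,
       -0.00027349,  0.00084063]), 'joint_efforts': array([ 1.50946693e-03, -5.87949836e+01,  6.42244332e-01, -2.91073555e+01,
       -5.38310234e-02,  1.84640632e-02,  1.20231157e-04]), 'tool_pos': array([ 151.31560696, -605.87782077,  221.82751264]), 'tool_rot': array([ 9.92515562e-01,  1.22115624e-01, -1.48405688e-04, -7.82642110e-04]), 'ft_force': array([-0.09200202, -0.03692237, -0.43960356]), 'torque': array([-0.0132925 ,  0.01132149,  0.011487  ]), 'finger_force': 0.0, 'opening': 87.60311401288523}
scene [[546.43270659   0.         313.24472158]
 [  0.         546.43270659 236.9805198 ]
 [  0.           0.           1.        ]] [[-8.05217806e-01  5.92858261e-01 -1.19735795e-02  4.49897407e+02]
 [-3.78804958e-01 -4.98746578e-01  7.79588773e-01  1.75177933e+02]
 [ 4.56213863e-01  6.32274413e-01  6.26177274e-01 -1.51202948e+03]
 [ 0.00000000e+00  0.00000000e+00  0.00000000e+00  1.00000000e+00]] ['frame', 'camera_matrix', 'view']
top [[571.33857419   0.         316.62435192]
 [  0.         571.33857419 227.45794408]
 [  0.           0.           1.        ]] [[ 1.68379093e-02 -9.99858192e-01  2.82776112e-04  4.29292330e+01]
 [ 9.94028240e-01  1.67702263e-02  1.07826798e-01 -6.01575741e+02]
 [-1.07816250e-01 -1.53449041e-03  9.94169654e-01 -1.33080652e+03]
 [ 0.00000000e+00  0.00000000e+00  0.00000000e+00  1.00000000e+00]] ['frame', 'camera_matrix', 'view']
```

View pics/scene0.png

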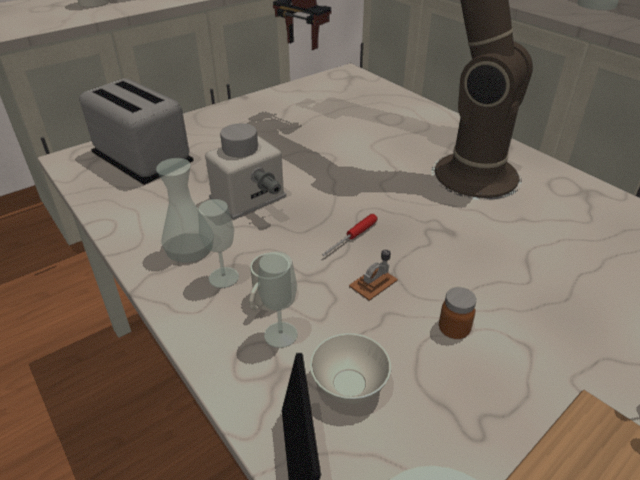

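View pics/top0.png

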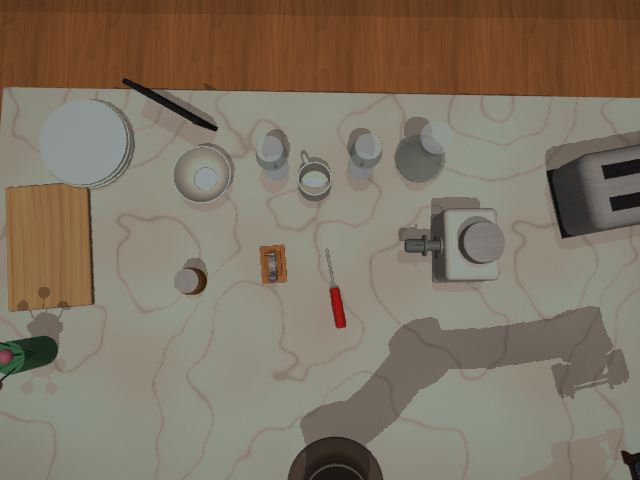

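The robot base is at bottom centre of the top view. The holder with the clamp is at about (273,264) in top and (373,275) in scene. The stub is at about (420,245) in top and (265,180) in scene, pointing to world +y.

```bash
cat > h.py <<'E'
import numpy as np, cv2
from scipy.spatial.transform import Rotation as R
from scipy.optimize import least_squares
F=np.diag([1,-1,-1,1.])
def cam(n):
    d=np.load(n+".npz"); return d["K"]@(F@d["V"])[:3]
def proj(P,X):
    X=np.atleast_2d(X); p=np.c_[X,np.ones(len(X))]@P.T; return p[:,:2]/p[:,2:]
def tri(Ps,uv):
    A=[]
    for P,(u,v) in zip(Ps,uv): A+= [u*P[2]-P[0],v*P[2]-P[1]]
    A=np.array(A); A/=np.linalg.norm(A[:,:3],axis=1)[:,None]
    X=np.linalg.lstsq(A[:,:3],-A[:,3],rcond=None)[0]; return X,[np.round(proj(P,X)[0]-q,1) for P,q in zip(Ps,uv)]
def atz(P,uv,z):
    u,v=uv; A=np.array([u*P[2]-P[0],v*P[2]-P[1]]); return np.r_[np.linalg.solve(A[:,:2],-A[:,3]-A[:,2]*z),z]
def wristP(s,d):
    T=np.eye(4);T[:3,:3]=R.from_quat(s["tool_rot"]).as_matrix();T[:3,3]=s["tool_pos"]
    return d["camera_matrix"]@(F@np.linalg.inv(T@d["mount"]))[:3]
E
python3 - <<'E'
import cv2,numpy as np
t=cv2.imread("pics/top0.png");s=cv2.imread("pics/scene0.png")
c=lambda i,x,y:cv2.resize(i[y:y+60,x:x+80],(400,300),interpolation=cv2.INTER_CUBIC)
cv2.imwrite("pics/c1.png",np.vstack([np.hstack([c(t,235,235),c(t,385,215)]),np.hstack([c(s,335,243),c(s,225,150)])]))
E
```

```text
(no output)
```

View pics/c1.png

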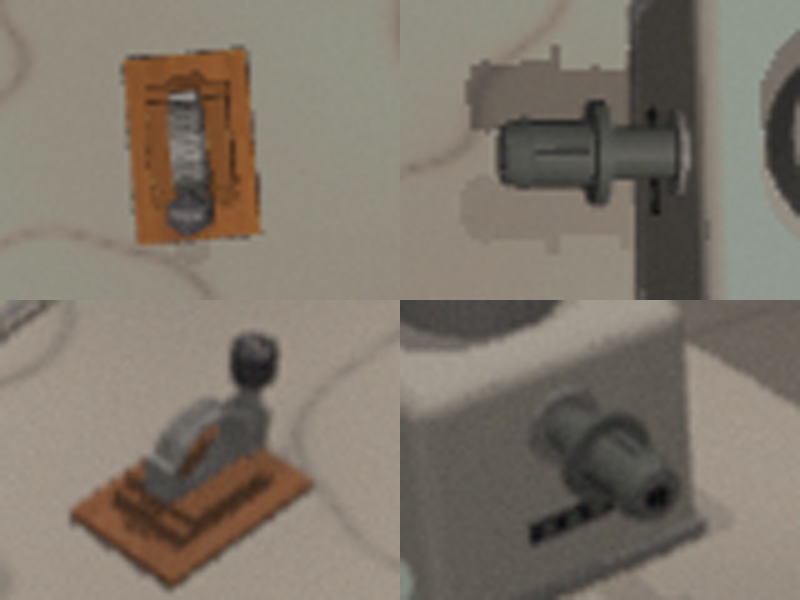

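The head is toward the robot (-x side) of the band already, so little rotation is needed. Readings: head at top (273,277.5), scene (385.5,255); stub tip at top (404.5,246), scene (276.4,189); collar at top (424,245.4), scene (266,180).

Run:
```python
from h import *
T,S=cam("top"),cam("scene")
print("head",tri([T,S],[(272.6,277),(385.2,254.6)]))
print("tip",tri([T,S],[(404.2,245.6),(276,188.7)]))
print("collar",tri([T,S],[(424,245.2),(266,180)]))
for q in [(235+125/5,235+60/5),(235+245/5,235+50/5),(235+260/5,235+232/5),(235+138/5,235+243/5)]: print(atz(T,q,6))
from cell import r
s=r.state(); d=r.get_image("wrist"); print(d["mount"],d["camera_matrix"]); print(s["tool_pos"],R.from_quat(s["tool_rot"]).as_matrix())
```

```text
head (array([480.79185149, 153.01555601,  58.85754219]), [array([ 0., -0.]), array([0.1, 0. ])])
tip (array([ 556.77105038, -146.74063844,   97.90000516]), [array([ 0.4, -0.5]), array([0.6, 0.1])])
collar (array([ 557.57792899, -190.60458848,  100.16028586]), [array([ 0.1, -0.2]), array([0.2, 0. ])])
[553.69017087 189.52874789   6.        ]
[559.52964157 131.47771914   6.        ]
[471.79321561 122.23356055   6.        ]
[465.53242361 180.84114439   6.        ]
[[-2.81360943e-04  9.52825153e-01  3.03519602e-01  8.37842252e+01]
 [ 9.99999914e-01  1.75713381e-04  3.75385277e-04 -1.04011499e+00]
 [ 3.04344078e-04  3.03519682e-01 -9.52825120e-01 -1.61747322e+02]
 [ 0.00000000e+00  0.00000000e+00  0.00000000e+00  1.00000000e+00]] [[356.36212622   0.         326.84552592]
 [  0.         356.36212622 245.28057787]
 [  0.           0.           1.        ]]
[ 151.36917164 -605.94085215  221.93173961] [[ 9.70171179e-01  2.42420534e-01 -4.09466018e-04]
 [ 2.42420868e-01 -9.70170270e-01  1.33062466e-03]
 [-7.46810177e-05 -1.39019680e-03 -9.99999031e-01]]
```

Emit:
apply_moves(motion=[0.9,-0.8,-0.04,0,0,0,0.9,-0.8,-0.04,0,0,0,0.9,-0.8,-0.04,0,0,0,0.9,-0.8,-0.04,0,0,0,0.9,-0.8,-0.04,0,0,0,0.9,-0.8,-0.04,0,0,0,0.9,-0.8,-0.04,0,0,0,0.9,-0.8,-0.04,0,0,0,0.9,-0.8,-0.04,0,0,0,0.9,-0.8,-0.04,0,0,0,0.9,-0.8,-0.04,0,0,0,0.9,-0.8,-0.04,0,0,0])

```text
clock: 1.65
tool_pos: [478.1, -127.8, 241.9]
tool_rot: [0.993, 0.122, -0.0, 0.0]
ft_force: [0.8, -0.9, 0.1]
opening: 88.2
finger_force: 0.0
```

Emit:
apply_moves(motion=[0,0,0,0,0,1,0,0,0,0,0,1,0,0,0,0,0,0.8,0,0,0,0,0,0])

```text
clock: 2.15
tool_pos: [477.4, -129.1, 241.7]
tool_rot: [1.0, 0.001, -0.0, 0.0]
ft_force: [0.1, -0.8, -0.4]
opening: 87.9
finger_force: 0.0
```

```bash
cat > w.py <<'E'
import sys
from cell import r
from h import *
s=r.state(); d=r.get_image("wrist"); n=sys.argv[1]
cv2.imwrite(f"pics/{n}.png",d["frame"]); np.savez(f"w_{n}.npz",P=wristP(s,d))
print(s["clock"],s["tool_pos"].round(2),R.from_quat(s["tool_rot"]).as_euler("zyx",degrees=True).round(2),s["joints"].round(3),s["ft_force"].round(2),s["torque"].round(3),s["opening"])
E
python3 w.py s1
```

```text
2.15 [ 477.36 -129.07  241.66] [-6.0e-02 -2.0e-02  1.8e+02] [ 0.476  0.195 -0.356  1.861  0.076  1.1   -1.478] [ 0.09 -0.82 -0.44] [0.069 0.01  0.004] 87.86416242769045
```

View pics/s1.png

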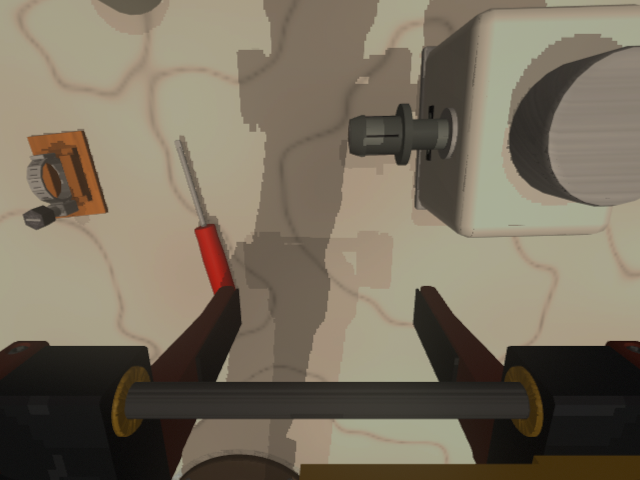

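The stub is at (350..405,135): tip at (350,136), collar at about (404,134). The clamp is on the left with its head at (38,217). Going closer for a second view.

Emit:
apply_moves(motion=[-0.1,0.25,0.75,0,0,0,-0.1,0.25,0.75,0,0,0,-0.05,0.25,0.75,0,0,0,0,0,0,0,0,0])

```text
clock: 2.7
tool_pos: [465.8, -159.4, 150.1]
tool_rot: [1.0, 0.0, -0.002, -0.001]
ft_force: [-0.3, 1.0, 0.2]
opening: 87.9
finger_force: 0.0
```

```bash
python3 w.py s2
python3 - <<'E'
from h import *
P=np.load("w_s2.npz")["P"]; p=proj(P,[[557,-146,98],[557,-190,100]]); print(p)
x,y=p.mean(0).astype(int)-[80,60]; a=cv2.imread("pics/s2.png"); y=max(y,0);x=max(x,0); print(x,y)
cv2.imwrite("pics/c2.png",cv2.resize(a[y:y+120,x:x+160],(800,600),interpolation=cv2.INTER_CUBIC))
E
```

```text
2.7 [ 465.82 -159.41  150.13] [-2.0000e-02 -2.4000e-01 -1.7993e+02] [ 0.507  0.293 -0.329  1.974  0.119  0.897 -1.454] [-0.3   0.97  0.19] [-0.009 -0.029  0.006] 87.91243206096546
[[305.12193943 117.11201438]
 [383.66151874 116.99137468]]
264 57
```

View pics/c2.png

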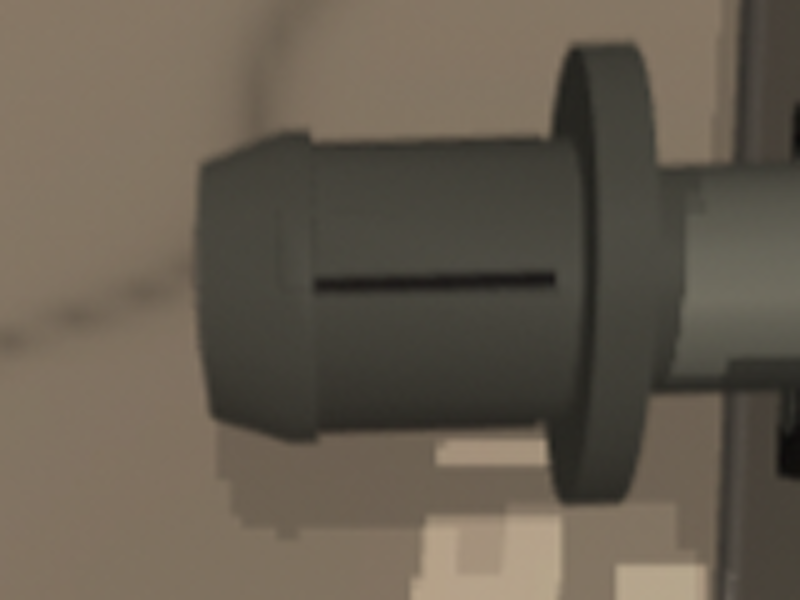

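The stub in the crop: tip ring (203,165)-(212,415), barb ring (308,132)-(315,441), collar front rim (578,45)-(563,500), land edges at x=545: 137 and 424. Fit the known shape to these.

```bash
cat > fit.py <<'E'
from h import *
P=np.load("w_s2.npz")["P"]; T,S=cam("top"),cam("scene")
obs=[(40,13.5,(203,165),(212,415)),(28,16.5,(308,132),(315,441)),(0,24,(578,45),(563,500)),(-6,24,(635,42),(625,502))]
px=lambda c,o=(264,57):np.array(o)+(np.array(c)+.5)/5-.5
th=np.linspace(0,2*np.pi,181)
def ring(q,s,rad):
    x,y,z,a=q; ax=np.array([np.cos(a),np.sin(a),0]); n=np.array([-np.sin(a),np.cos(a),0])
    return np.array([x,y,z])-s*ax+rad*(np.cos(th)[:,None]*n+np.sin(th)[:,None]*[0,0,1])
def res(q,zf=None):
    if zf: q=np.r_[q[:2],zf,q[3]]
    e=[]
    for s,rad,a,b in obs:
        p=proj(P,ring(q,s,rad)); e+=list(p[p[:,1].argmin()]-px(a))+list(p[p[:,1].argmax()]-px(b))
    return np.array(e)
for zf in(None,98,100,102):
    f=least_squares(res,[557,-190,100,-1.55],args=(zf,),diff_step=1e-4); print(zf,f.x.round(3),f.cost.round(2)); 
print(res(f.x).round(1))
f=least_squares(res,[557,-190,100,-1.55],args=(100,),diff_step=1e-4).x;f[2]=100
for C,n in((T,"top"),(S,"scene")): print(n,[proj(C,ring(f,s,rad)).mean(0).round(1) for s,rad,_,_ in obs])
E
python3 fit.py
```

```text
None [ 558.99  -186.27    99.31    -1.545] 4.13
98 [ 559.064 -186.347   99.965   -1.545] 4.54
100 [ 559.053 -186.22    99.423   -1.543] 4.24
102 [ 558.846 -186.092  103.474   -1.545] 5.92
[-0.8 -1.2 -0.3  1.2  0.5 -1.5  0.7  1.   0.3 -1.5  1.1  1.7  0.6 -1.3
 -0.7  1. ]
top [array([404.5, 244.5]), array([409.8, 244.5]), array([422.2, 244.3]), array([424.8, 244.3])]
scene [array([276.2, 188.3]), array([273.3, 186.1]), array([266.6, 181.1]), array([265.2, 180. ])]
```

Emit:
apply_moves(motion=[0,-0.95,-0.5,0,0,0,0,-0.95,-0.5,0,0,0,0,-0.95,0,0,0,0,0,-0.95,0,0,0,0,0,-0.95,0,0,0,0,-0.1,-0.95,0,0,0,0,-0.3,-0.95,0,0,0,0,-0.5,-0.95,0,0,0,0,0,0,0,0,0,0])

```text
clock: 3.88
tool_pos: [430.5, 148.7, 193.7]
tool_rot: [1.0, 0.004, 0.001, -0.001]
ft_force: [0.2, 0.3, 0.5]
opening: 87.6
finger_force: 0.0
```

```bash
python3 w.py k1
```

```text
3.875 [430.53 148.66 193.7 ] [-4.2000e-01  1.4000e-01 -1.7992e+02] [ 0.045  0.196 -0.543  1.999  0.122  0.975 -2.122] [0.21 0.34 0.53] [-0.028  0.004 -0.004] 87.57717803959595
```

View pics/k1.png

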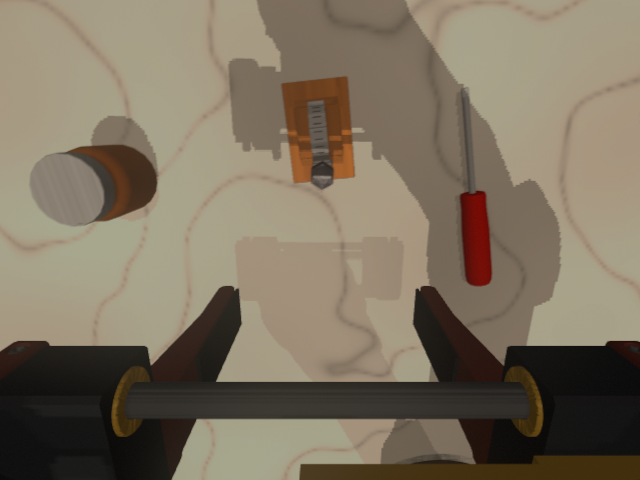

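The clamp is seen from above: head at (322,174), band top at (318,130), jar at left (70,190). Closing in for head angle.

Emit:
apply_moves(motion=[-0.2,0,0.7,0,0,0.08,-0.2,0,0.7,0,0,0,0,0,0.7,0,0,0,0,0,0,0,0,0])

```text
clock: 4.42
tool_pos: [415.0, 143.8, 107.2]
tool_rot: [1.0, -0.004, -0.001, 0.001]
ft_force: [-0.2, -0.6, 0.7]
opening: 87.9
finger_force: 0.0
```

```bash
python3 w.py k2
python3 - <<'E'
from h import *
P=np.load("w_k2.npz")["P"]; p=proj(P,[[481,153,68],[510,156,45]]); print(p)
x,y=p.mean(0).astype(int)-[60,45]; a=cv2.imread("pics/k2.png"); y=max(y,0);x=max(x,0); print(x,y)
c=cv2.resize(a[y:y+90,x:x+120],(800,600),interpolation=cv2.INTER_CUBIC)
cv2.imwrite("pics/c3.png",cv2.convertScaleAbs(c,alpha=1.6,beta=10))
E
```

```text
4.425 [415.03 143.8  107.19] [ 4.2000e-01 -1.3000e-01  1.7994e+02] [ 2.000e-03  2.970e-01 -5.190e-01  2.124e+00  2.100e-01  7.710e-01
 -2.227e+00] [-0.25 -0.59  0.68] [0.038 0.04  0.048] 87.88685689179327
[[311.13733934 165.09889322]
 [306.60576846 111.23897791]]
248 93
```

View pics/c3.png

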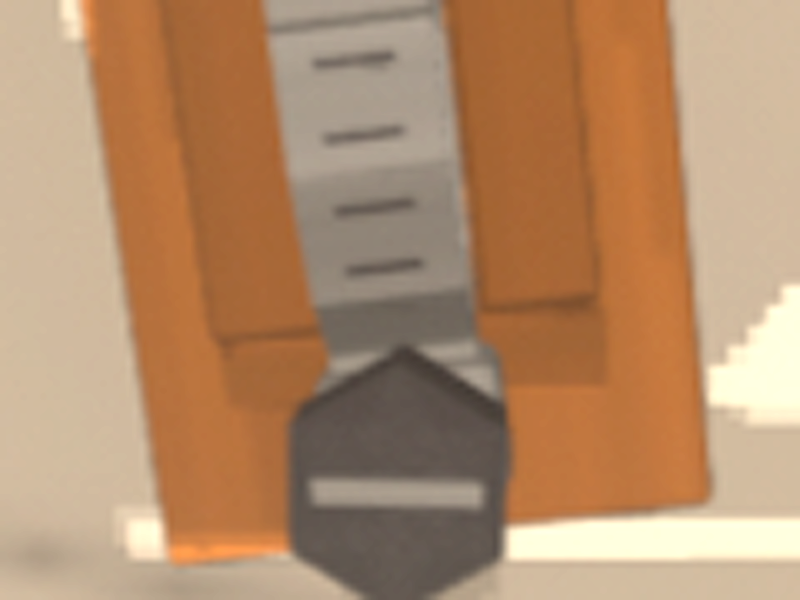

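Hex top face: flats at x≈292 and 507, centre (397,493), rotated about +2° about tool z relative to the tool. Band marks slope -5°, so clamp yaw is about 5.6°. Joint 7 decreases with +z turning, so I regrip at a half turn (−178°) to have range for the whole tightening.

Run:
```python
from h import *
P1,P2=np.load("w_k1.npz")["P"],np.load("w_k2.npz")["P"];T,S=cam("top"),cam("scene")
a=(307.1,166.5)
print(tri([P1,P2],[(321.8,173),a])); print(tri([P2,T,S],[a,(272.6,277),(385.2,252)]))
for z in(66,68,70,72): print(atz(P2,a,z))
# stub top-face check of the same kind
```

```text
(array([481.61205973, 154.78027358,  67.50676788]), [array([-0.6,  1.8]), array([ 0.8, -2.6])])
(array([480.74191462, 153.56390449,  66.43141468]), [array([ 3.1, -1.2]), array([-0.4, -0.1]), array([0.5, 0. ])])
[480.07302819 155.35434749  66.        ]
[480.25910203 155.24603636  68.        ]
[480.44517587 155.13772522  70.        ]
[480.63124971 155.02941409  72.        ]
```

Emit:
apply_moves(motion=[0,0,0,0,0,-1,0,0,0,0,0,-1,0,0,0,0,0,-1,0,0,0,0,0,-1,0,0,0,0,0,-1,0,0,0,0,0,-1,0,0,0,0,0,-1,0,0,0,0,0,-1,0,0,0,0,0,-1,0,0,0,0,0,-1,0,0,0,0,0,-1,0,0,0,0,0,-1])

```text
clock: 5.98
tool_pos: [416.8, 144.7, 109.6]
tool_rot: [0.867, 0.498, 0.001, 0.001]
ft_force: [1.0, 0.4, 0.2]
opening: 87.6
finger_force: 0.0
```

Emit:
apply_moves(motion=[0,0,0,0,0,-1,0,0,0,0,0,-1,0,0,0,0,0,-1,0,0,0,0,0,-1,0,0,0,0,0,-1,0,0,0,0,0,-1,0,0,0,0,0,-1,0,0,0,0,0,-1,0,0,0,0,0,-1,0,0,0,0,0,-1,0,0,0,0,0,-1,0,0,0,0,0,-1])

```text
clock: 7.48
tool_pos: [416.8, 144.4, 109.4]
tool_rot: [0.502, 0.865, 0.0, 0.001]
ft_force: [-0.1, 0.2, -0.5]
opening: 87.7
finger_force: 0.0
```

Emit:
apply_moves(motion=[0,0,0,0,0,-1,0,0,0,0,0,-1,0,0,0,0,0,-1,0,0,0,0,0,-1,0,0,0,0,0,-1,0,0,0,0,0,-1,0,0,0,0,0,-1,0,0,0,0,0,-1,0,0,0,0,0,-1,0,0,0,0,0,-1,0,0,0,0,0,-1,0,0,0,0,0,-0.6])

```text
clock: 8.98
tool_pos: [416.8, 144.2, 109.2]
tool_rot: [0.02, 1.0, -0.001, 0.001]
ft_force: [0.2, -0.2, -0.8]
opening: 88.0
finger_force: 0.0
```

```bash
cat > st.py <<'E'
from cell import r
from scipy.spatial.transform import Rotation as R
s=r.state(); print(s["clock"],s["tool_pos"].round(2),R.from_quat(s["tool_rot"]).as_euler("zyx",degrees=True).round(2),s["joints"].round(3),"F",s["ft_force"].round(2),"M",s["torque"].round(3),"op",round(s["opening"],2),round(s["finger_force"],1))
E
python3 st.py
```

```text
8.975 [416.85 144.2  109.22] [-1.7765e+02  1.2000e-01  1.7993e+02] [ 0.525  0.549 -1.23   2.095  0.65   0.955  0.464] F [ 0.19 -0.19 -0.79] M [ 0.046 -0.155 -0.015] op 88.0 0.0
```

Emit:
apply_moves(motion=[-0.8,0.16,0,0,0,0,-0.78,0.16,0,0,0,0,0,0,0.5,0,0,0,0,0,0,0,0,0])

```text
clock: 9.48
tool_pos: [478.1, 154.1, 87.1]
tool_rot: [0.021, 1.0, -0.001, -0.001]
ft_force: [-0.2, -0.2, 0.8]
opening: 88.0
finger_force: 0.0
```

```bash
python3 w.py g1
python3 - <<'E'
from h import *
P=np.load("w_g1.npz")["P"]; p=proj(P,[[480.5,154.5,70],[510,156,45]]); print(p)
P2=np.load("w_k2.npz")["P"]
px=lambda c:np.array((248,93))+(np.array(c)+.5)*.15-.5
for a,b in (((88,50),(168,560)),((668,0),(710,500))):
    A,B=atz(P2,px(a),6),atz(P2,px(b),6); print(A,B,np.degrees(np.arctan2((A-B)[1],(A-B)[0])))
x,y=p[0].astype(int)-[80,60]; a=cv2.imread("pics/g1.png"); y=min(y,360); print(x,y)
c=cv2.resize(a[y:y+120,x:x+160],(800,600),interpolation=cv2.INTER_CUBIC)
cv2.imwrite("pics/c4.png",cv2.convertScaleAbs(c,alpha=1.6,beta=10))
E
```

```text
9.475 [478.13 154.09  87.1 ] [-1.7760e+02 -1.1000e-01  1.7991e+02] [ 0.427  0.659 -1.131  1.975  0.725  0.99   0.468] [-0.23 -0.24  0.84] [ 0.084 -0.106  0.021] 88.01699351485358
[[325.98863508 296.45529116]
 [330.43121701 321.0747987 ]]
[519.32732146 189.22381768   6.        ] [467.48013964 183.80578604   6.        ] 5.965757233210284
[523.62112626 129.70609086   6.        ] [473.46684829 124.62714004   6.        ] 5.782433704156886
245 236
```

View pics/c4.png

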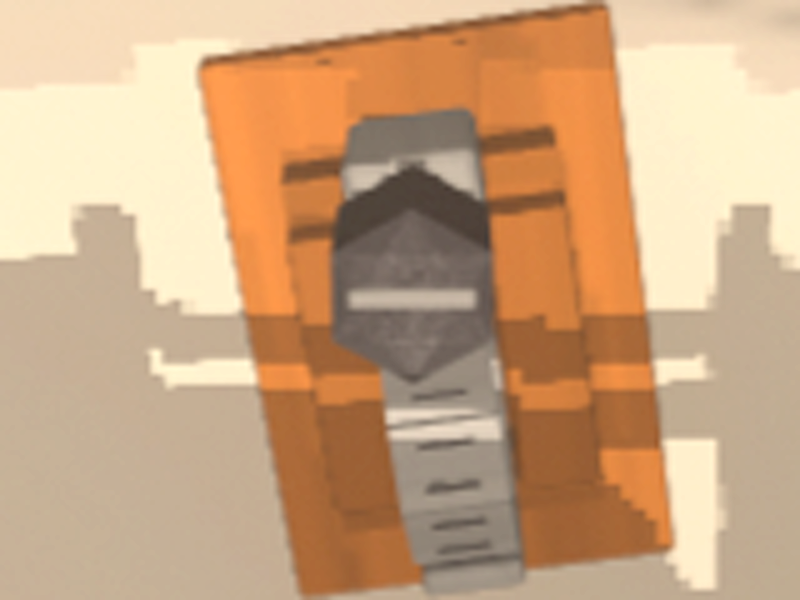

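Head centre (412,299) in the crop, aligned with the tool; both camera orientations agree on about (480.1,155.1). Descend and grip.

Emit:
apply_moves(motion=[-0.05,0.027,0.4,0,0,0,0,0,0.42,0,0,0,0,0,0,0,0,0], jaw=0.5)

```text
clock: 9.9
tool_pos: [480.0, 155.6, 53.5]
tool_rot: [0.02, 1.0, -0.0, -0.001]
ft_force: [-0.1, -0.9, 0.5]
opening: 61.4
finger_force: 0.0
```

```bash
python3 st.py
```

```text
9.9 [479.99 155.57  53.52] [-1.7765e+02 -1.4000e-01  1.7995e+02] [ 0.387  0.704 -1.08   1.994  0.784  0.94   0.425] F [-0.06 -0.92  0.55] M [-0.013 -0.158  0.005] op 61.44 0.0
```

Emit:
apply_moves(motion=[0,0,0,0,0,0,0,0,0,0,0,0,0,0,0,0,0,0,0,0,0,0,0,0,0,0,0,0,0,0], jaw=0, force=60)

```text
clock: 10.52
tool_pos: [481.2, 156.0, 55.1]
tool_rot: [0.021, 1.0, -0.0, 0.0]
ft_force: [-0.3, -0.5, 0.5]
opening: 17.6
finger_force: 60.0
```

```bash
python3 st.py
```

```text
10.525 [481.18 156.01  55.11] [-1.7762e+02  1.0000e-02  1.8000e+02] [ 0.388  0.702 -1.082  1.992  0.783  0.941  0.425] F [-0.33 -0.5   0.52] M [-0.004 -0.131 -0.004] op 17.61 60.0
```

Emit:
apply_moves(motion=[0,0,-0.3,0,0,0,0,0,-0.6,0,0,0,0,0,-0.8,0,0,0,0,0,-0.7,0,0,0.4,0,0,-0.4,0,0,0.46,0,0,0,0,0,0])

```text
clock: 11.28
tool_pos: [481.6, 156.1, 168.0]
tool_rot: [0.059, 0.998, -0.0, 0.001]
ft_force: [0.4, 0.5, -0.5]
opening: 17.4
finger_force: 60.0
```

Emit:
apply_moves(motion=[-0.1,-0.3,0,0,0,0,-0.2,-0.6,0,0,0,0,-0.25,-0.8,0,0,0,0,-0.25,-0.8,0,0,0,0,-0.25,-0.8,0,0,0,0,-0.25,-0.8,0,0,0,0,-0.25,-0.8,0,0,0,0,-0.2,-0.7,0,0,0,0,-0.115,-0.5,0,0,0,0,0,0,0,0,0,0,0,0,0,0,0,0])

```text
clock: 12.65
tool_pos: [526.5, -93.8, 166.9]
tool_rot: [0.058, 0.998, 0.0, -0.0]
ft_force: [-0.6, -0.2, -1.3]
opening: 17.5
finger_force: 60.0
```

```bash
python3 st.py
```

```text
12.65 [526.54 -93.76 166.93] [-1.7340e+02 -1.0000e-02 -1.7996e+02] [ 0.955  0.624 -1.221  1.827  0.641  1.16   0.972] F [-0.59 -0.24 -1.3 ] M [ 0.089 -0.127 -0.02 ] op 17.48 60.0
```

Emit:
apply_moves(motion=[0,0,0.3,0,0,0,0,0,0.5,0,0,0,0,0,0.2,0,0,0,0,0,0,0,0,0])

```text
clock: 13.15
tool_pos: [526.3, -94.6, 126.1]
tool_rot: [0.058, 0.998, 0.0, -0.001]
ft_force: [0.2, 0.3, -0.4]
opening: 17.4
finger_force: 60.0
```

```bash
python3 w.py p1
python3 - <<'E'
from h import *
from cell import r
P=np.load("w_p1.npz")["P"]; print(proj(P,[[526.5,-94,142],[557,-94,100],[558,-146,100],[559,-186,100]]))
a=cv2.imread("pics/p1.png")[200:410,270:550]
w=cv2.convertScaleAbs(cv2.resize(a,(800,600),interpolation=cv2.INTER_CUBIC),alpha=1.5,beta=15); cv2.imwrite("pics/c5.png",w)
E
```

```text
13.15 [526.32 -94.6  126.05] [-1.7337e+02 -9.0000e-02 -1.7997e+02] [ 0.922  0.667 -1.173  1.867  0.695  1.096  0.931] [ 0.23  0.29 -0.39] [ 0.024 -0.145  0.032] 17.412758067164244
[[326.0640362  323.5285065 ]
 [332.1041683  332.62728031]
 [246.90599011 342.84208581]
 [182.57335435 350.8909244 ]]
```

View pics/c5.png

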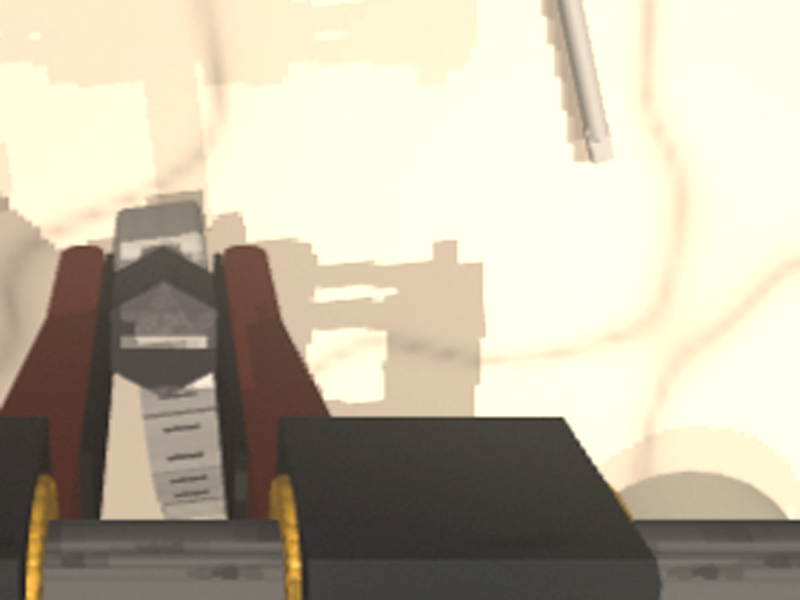

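The crop shows the head (slot at (163,341)) gripped squarely; band marks slope about -6° in the tool frame, as expected. Now compute the head's offset in the tool frame.

```bash
python3 - <<'E'
from h import *
from cell import r
d=r.get_image("wrist"); Pt=d["camera_matrix"]@(F@np.linalg.inv(d["mount"]))[:3]
for uv in((326.7,318.9),):
    for z in(-12,-14,-16): print(atz(Pt,uv,z).round(2))
# stub visibility: left part of p1
a=cv2.imread("pics/p1.png"); cv2.imwrite("pics/c6.png",cv2.convertScaleAbs(cv2.resize(a[280:400,130:290],(800,600),interpolation=cv2.INTER_CUBIC),alpha=1.5,beta=15))
E
python3 st.py
```

```text
[  0.1    0.91 -12.  ]
[  1.23   0.91 -14.  ]
[  2.35   0.92 -16.  ]
13.25 [527.01 -94.64 127.12] [-1.7335e+02  1.0000e-02 -1.7998e+02] [ 0.923  0.666 -1.175  1.866  0.695  1.096  0.931] F [ 0.11  0.06 -0.66] M [ 0.036 -0.121  0.013] op 17.72 60.0
```

Emit:
apply_moves(motion=[-0.05,-0.35,-0.012,0,0,0,-0.05,-0.35,0,0,0,0,-0.04,-0.28,0,0,0,0,-0.029,-0.2,0,0,0,0,-0.029,-0.2,0,0,0,0,0,0,0,0,0,0,0,0,0,0,0,0])

```text
clock: 14.12
tool_pos: [528.3, -150.3, 127.6]
tool_rot: [0.058, 0.998, 0.0, 0.0]
ft_force: [0.4, 0.0, -0.6]
opening: 17.6
finger_force: 60.0
```

```bash
python3 st.py
```

```text
14.125 [ 528.31 -150.26  127.57] [-1.7336e+02  1.0000e-02 -1.7999e+02] [ 1.005  0.686 -1.168  1.833  0.706  1.115  1.033] F [ 0.41  0.01 -0.64] M [ 0.042 -0.116  0.039] op 17.57 60.0
```

Emit:
apply_moves(motion=[-0.014,-0.1,0,0,0,0,-0.014,-0.1,0,0,0,0,-0.014,-0.1,0,0,0,0,-0.014,-0.1,0,0,0,0,0,0,0,0,0,0])

```text
clock: 14.75
tool_pos: [528.6, -167.3, 127.4]
tool_rot: [0.059, 0.998, -0.0, -0.0]
ft_force: [0.6, -0.3, -1.3]
opening: 17.2
finger_force: 60.0
```

```bash
python3 st.py
```

```text
14.75 [ 528.61 -167.33  127.44] [-1.7328e+02 -1.0000e-02  1.8000e+02] [ 1.028  0.694 -1.165  1.821  0.71   1.121  1.062] F [ 0.57 -0.3  -1.27] M [ 0.068 -0.112 -0.037] op 17.17 60.0
```

Emit:
apply_moves(motion=[-0.01,-0.07,0,0,0,0,-0.01,-0.07,0,0,0,0,-0.009,-0.06,0,0,0,0,0,0,0,0,0,0])

```text
clock: 15.25
tool_pos: [528.8, -175.2, 127.5]
tool_rot: [0.058, 0.998, -0.0, -0.0]
ft_force: [0.6, 0.4, -1.3]
opening: 17.5
finger_force: 60.0
```

Emit:
apply_moves(motion=[-0.004,-0.025,0,0,0,0,-0.004,-0.025,0,0,0,0,0,0,0,0,0,0])

```text
clock: 15.62
tool_pos: [529.0, -177.0, 127.5]
tool_rot: [0.058, 0.998, -0.0, -0.0]
ft_force: [0.6, 0.0, -1.0]
opening: 17.0
finger_force: 60.0
```

```bash
python3 st.py
```

```text
15.625 [ 528.96 -176.97  127.51] [-173.32   -0.    180.  ] [ 1.04   0.698 -1.163  1.813  0.713  1.125  1.08 ] F [ 0.57  0.01 -1.01] M [ 0.082 -0.106  0.002] op 17.05 60.0
```

Small steps of 0.8 mm until the collar is felt.

Emit:
apply_moves(motion=[-0.003,-0.02,0,0,0,0,-0.003,-0.02,0,0,0,0,0,0,0,0,0,0])

```text
clock: 16.0
tool_pos: [529.1, -178.3, 127.6]
tool_rot: [0.058, 0.998, 0.0, 0.0]
ft_force: [-0.4, 1.3, -1.3]
opening: 17.1
finger_force: 60.0
```

Emit:
apply_moves(motion=[-0.003,-0.02,0,0,0,0,0,0,0,0,0,0])

```text
clock: 16.25
tool_pos: [529.1, -178.5, 127.6]
tool_rot: [0.058, 0.998, 0.001, -0.0]
ft_force: [0.4, 3.3, -0.6]
opening: 17.3
finger_force: 60.0
```

Emit:
apply_moves(motion=[-0.003,-0.02,0,0,0,0,0,0,0,0,0,0])

```text
clock: 16.5
tool_pos: [529.1, -178.7, 127.6]
tool_rot: [0.058, 0.998, 0.001, 0.0]
ft_force: [-0.6, 5.1, 0.2]
opening: 17.4
finger_force: 60.0
```

Emit:
apply_moves(motion=[0,-0.002,0,0,0,1,0,-0.002,0,0,0,1,0,-0.002,0,0,0,1,0,-0.002,0,0,0,1,0,-0.002,0,0,0,1,0,-0.002,0,0,0,1])

```text
clock: 17.25
tool_pos: [529.8, -178.0, 127.7]
tool_rot: [0.315, 0.949, 0.002, 0.0]
ft_force: [2.4, 8.7, -2.2]
opening: 17.3
finger_force: 60.0
```

```bash
python3 st.py
```

```text
17.25 [ 529.83 -178.01  127.7 ] [-1.4330e+02  1.1000e-01 -1.7981e+02] [ 0.985  0.634 -1.048  1.813  0.622  1.067  0.633] F [ 2.41  8.75 -2.2 ] M [ 2.276 -0.781  0.186] op 17.28 60.0
```

Emit:
apply_moves(motion=[0,-0.002,0,0,0,1,0,-0.002,0,0,0,1,0,-0.002,0,0,0,1,0,-0.002,0,0,0,1,0,-0.002,0,0,0,1,0,-0.002,0,0,0,1])

```text
clock: 18.0
tool_pos: [530.3, -178.1, 128.1]
tool_rot: [0.55, 0.835, 0.002, 0.001]
ft_force: [3.4, 8.9, -1.0]
opening: 17.5
finger_force: 60.0
```

```bash
python3 st.py
```

```text
18.0 [ 530.31 -178.07  128.11] [-113.32    0.2  -179.81] [ 0.917  0.577 -0.929  1.817  0.534  1.019  0.182] F [ 3.41  8.93 -0.97] M [ 2.26  -1.003  0.233] op 17.47 60.0
```

Emit:
apply_moves(motion=[0,0.033,0,0,0,0,0,-0.002,0,0,0,1,0,-0.002,0,0,0,1,0,-0.002,0,0,0,1])

```text
clock: 18.5
tool_pos: [530.8, -178.0, 128.1]
tool_rot: [0.654, 0.756, 0.002, 0.0]
ft_force: [1.5, 8.2, 0.6]
opening: 17.1
finger_force: 60.0
```

```bash
python3 st.py
```

```text
18.5 [ 530.78 -178.05  128.08] [-9.8300e+01  1.4000e-01 -1.7986e+02] [ 0.877  0.553 -0.867  1.818  0.492  1.    -0.046] F [1.45 8.24 0.6 ] M [ 2.005 -0.644  0.183] op 17.14 60.0
```

Emit:
apply_moves(motion=[0,-0.002,0,0,0,1])

```text
clock: 18.62
tool_pos: [530.7, -178.1, 128.0]
tool_rot: [0.686, 0.727, 0.002, 0.0]
ft_force: [2.1, 7.1, 1.3]
opening: 17.4
finger_force: 60.0
```

```bash
python3 st.py
```

```text
18.625 [ 530.75 -178.08  128.05] [-9.3300e+01  1.4000e-01 -1.7986e+02] [ 0.864  0.545 -0.846  1.818  0.479  0.994 -0.121] F [2.07 7.05 1.35] M [ 2.013 -0.569  0.162] op 17.43 60.0
```

Emit:
apply_moves(motion=[0,0.012,-0.012,0,0,1,0,-0.002,0,0,0,1])

```text
clock: 18.88
tool_pos: [530.7, -178.2, 128.3]
tool_rot: [0.747, 0.665, 0.001, -0.0]
ft_force: [1.1, 7.3, -1.3]
opening: 17.4
finger_force: 60.0
```

```bash
python3 st.py
```

```text
18.875 [ 530.69 -178.19  128.28] [-8.3300e+01  8.0000e-02 -1.7987e+02] [ 0.837  0.531 -0.805  1.819  0.451  0.984 -0.273] F [ 1.1   7.27 -1.35] M [ 1.867 -0.405  0.224] op 17.37 60.0
```

Emit:
apply_moves(motion=[0,-0.002,0,0,0,1])

```text
clock: 19.0
tool_pos: [530.6, -178.2, 128.3]
tool_rot: [0.776, 0.631, 0.001, -0.0]
ft_force: [0.7, 6.4, 0.1]
opening: 17.2
finger_force: 60.0
```

```bash
python3 st.py
```

```text
19.0 [ 530.64 -178.22  128.32] [-7.8300e+01  8.0000e-02 -1.7987e+02] [ 0.823  0.524 -0.785  1.82   0.437  0.979 -0.349] F [0.71 6.36 0.06] M [ 1.823 -0.445  0.177] op 17.2 60.0
```

Emit:
apply_moves(motion=[0,-0.002,0,0,0,1])

```text
clock: 19.12
tool_pos: [530.6, -178.3, 128.3]
tool_rot: [0.802, 0.597, 0.001, -0.0]
ft_force: [0.7, 5.4, -0.4]
opening: 17.3
finger_force: 60.0
```

```bash
python3 st.py
```

```text
19.125 [ 530.56 -178.27  128.33] [-7.3300e+01  8.0000e-02 -1.7988e+02] [ 0.81   0.517 -0.764  1.821  0.424  0.973 -0.425] F [ 0.69  5.37 -0.4 ] M [ 1.762 -0.407  0.169] op 17.29 60.0
```

Emit:
apply_moves(motion=[0,-0.002,0,0,0,1])

```text
clock: 19.25
tool_pos: [530.5, -178.4, 128.3]
tool_rot: [0.828, 0.561, 0.001, -0.0]
ft_force: [1.6, 7.3, 0.0]
opening: 17.1
finger_force: 60.0
```

```bash
python3 st.py
```

```text
19.25 [ 530.49 -178.35  128.35] [-6.8290e+01  8.0000e-02 -1.7989e+02] [ 0.796  0.511 -0.744  1.822  0.411  0.968 -0.501] F [1.59 7.32 0.01] M [ 1.792 -0.336  0.215] op 17.14 60.0
```

Emit:
apply_moves(motion=[0,-0.002,0,0,0,1])

```text
clock: 19.38
tool_pos: [530.4, -178.4, 128.4]
tool_rot: [0.851, 0.525, 0.001, -0.0]
ft_force: [-0.1, 6.4, -0.1]
opening: 17.1
finger_force: 60.0
```

```bash
python3 st.py
```

```text
19.375 [ 530.42 -178.39  128.38] [-6.3290e+01  8.0000e-02 -1.7989e+02] [ 0.782  0.505 -0.723  1.823  0.398  0.963 -0.577] F [-0.1   6.44 -0.13] M [ 1.679 -0.362  0.199] op 17.12 60.0
```

Emit:
apply_moves(motion=[0,-0.002,0,0,0,1])

```text
clock: 19.5
tool_pos: [530.3, -178.4, 128.4]
tool_rot: [0.873, 0.487, 0.001, -0.0]
ft_force: [1.5, 6.7, 0.6]
opening: 17.5
finger_force: 60.0
```

```bash
python3 st.py
```

```text
19.5 [ 530.32 -178.44  128.37] [-5.829e+01  8.000e-02 -1.799e+02] [ 0.768  0.498 -0.703  1.824  0.385  0.959 -0.653] F [1.49 6.65 0.63] M [ 1.65  -0.387  0.194] op 17.47 60.0
```

Emit:
apply_moves(motion=[0,-0.002,0,0,0,1])

```text
clock: 19.62
tool_pos: [530.3, -178.5, 128.4]
tool_rot: [0.894, 0.448, 0.001, -0.0]
ft_force: [0.9, 5.8, 0.5]
opening: 17.4
finger_force: 60.0
```

```bash
python3 st.py
```

```text
19.625 [ 530.27 -178.55  128.4 ] [-5.3280e+01  8.0000e-02 -1.7991e+02] [ 0.754  0.493 -0.683  1.825  0.372  0.954 -0.73 ] F [0.86 5.78 0.52] M [ 1.488 -0.347  0.195] op 17.39 60.0
```

120° (2.09 rad), still friction only.

Emit:
apply_moves(motion=[0,-0.002,0,0,0,1])

```text
clock: 19.75
tool_pos: [530.2, -178.6, 128.4]
tool_rot: [0.913, 0.409, 0.001, -0.0]
ft_force: [1.6, 5.3, 0.7]
opening: 17.5
finger_force: 60.0
```

```bash
python3 st.py
```

```text
19.75 [ 530.15 -178.64  128.38] [-4.8280e+01  8.0000e-02 -1.7992e+02] [ 0.74   0.487 -0.662  1.826  0.36   0.95  -0.806] F [1.62 5.27 0.75] M [ 1.378 -0.296  0.144] op 17.48 60.0
```

Emit:
apply_moves(motion=[0,-0.002,0,0,0,1])

```text
clock: 19.88
tool_pos: [530.1, -179.0, 128.4]
tool_rot: [0.93, 0.369, 0.001, -0.0]
ft_force: [-0.2, 4.9, 0.3]
opening: 17.1
finger_force: 60.0
```

```bash
python3 st.py
```

```text
19.875 [ 530.05 -178.99  128.41] [-4.3270e+01  7.0000e-02 -1.7995e+02] [ 0.726  0.482 -0.642  1.827  0.348  0.946 -0.883] F [-0.15  4.9   0.29] M [ 1.116 -0.293  0.19 ] op 17.06 60.0
```

Emit:
apply_moves(motion=[0,-0.002,0,0,0,1])

```text
clock: 20.0
tool_pos: [530.1, -179.1, 128.5]
tool_rot: [0.945, 0.328, 0.001, -0.0]
ft_force: [-0.5, 4.5, 2.6]
opening: 17.5
finger_force: 60.0
```

```bash
python3 st.py
```

```text
20.0 [ 530.07 -179.09  128.53] [-3.8260e+01  8.0000e-02 -1.7997e+02] [ 0.712  0.477 -0.621  1.828  0.335  0.942 -0.96 ] F [-0.49  4.46  2.61] M [ 1.147 -0.215  0.168] op 17.48 60.0
```

Emit:
apply_moves(motion=[0,-0.002,0,0,0,1])

```text
clock: 20.12
tool_pos: [530.1, -179.1, 128.7]
tool_rot: [0.958, 0.286, 0.001, 0.0]
ft_force: [-0.9, 4.2, 3.9]
opening: 17.2
finger_force: 60.0
```

```bash
python3 st.py
```

```text
20.125 [ 530.05 -179.13  128.7 ] [-3.3260e+01  9.0000e-02 -1.7998e+02] [ 0.697  0.471 -0.601  1.829  0.323  0.939 -1.037] F [-0.85  4.17  3.93] M [ 1.138 -0.09   0.234] op 17.2 60.0
```

Side load upward (Fz 3.9 N): yield 0.8 mm up and turn on in half steps.

Emit:
apply_moves(motion=[0,0,-0.02,0,0,0.5])

```text
clock: 20.25
tool_pos: [530.0, -179.2, 129.3]
tool_rot: [0.964, 0.266, 0.001, 0.0]
ft_force: [1.2, 3.8, -1.8]
opening: 17.1
finger_force: 60.0
```

```bash
python3 st.py
```

```text
20.25 [ 530.03 -179.22  129.31] [-3.0810e+01  9.0000e-02 -1.7999e+02] [ 0.69   0.468 -0.592  1.829  0.317  0.938 -1.074] F [ 1.22  3.77 -1.83] M [ 0.945 -0.412  0.224] op 17.09 60.0
```

Emit:
apply_moves(motion=[0,0,0,0,0,0.5])

```text
clock: 20.38
tool_pos: [530.0, -179.3, 129.2]
tool_rot: [0.97, 0.245, 0.001, 0.0]
ft_force: [1.4, 3.9, 1.1]
opening: 17.5
finger_force: 60.0
```

```bash
python3 st.py
```

```text
20.375 [ 529.97 -179.31  129.22] [-2.8330e+01  8.0000e-02 -1.7998e+02] [ 0.683  0.466 -0.582  1.829  0.311  0.936 -1.112] F [1.38 3.88 1.11] M [ 0.958 -0.338  0.208] op 17.47 60.0
```

Emit:
apply_moves(motion=[0,0,0,0,0,0.8])

```text
clock: 20.5
tool_pos: [530.0, -179.4, 129.3]
tool_rot: [0.978, 0.21, 0.001, 0.0]
ft_force: [1.6, 3.1, 2.1]
opening: 17.1
finger_force: 60.0
```

```bash
python3 st.py
```

```text
20.5 [ 529.95 -179.37  129.29] [-2.4300e+01  8.0000e-02 -1.7998e+02] [ 0.672  0.463 -0.566  1.83   0.302  0.934 -1.174] F [1.62 3.14 2.06] M [ 0.984 -0.216  0.213] op 17.08 60.0
```

Emit:
apply_moves(motion=[0,0,0,0,0,0.8])

```text
clock: 20.62
tool_pos: [529.9, -179.4, 129.4]
tool_rot: [0.984, 0.176, 0.001, 0.0]
ft_force: [0.8, 2.7, 2.2]
opening: 17.4
finger_force: 60.0
```

```bash
python3 st.py
```

```text
20.625 [ 529.92 -179.41  129.36] [-2.0280e+01  7.0000e-02 -1.7999e+02] [ 0.66   0.459 -0.55   1.831  0.292  0.931 -1.236] F [0.76 2.69 2.2 ] M [ 0.889 -0.157  0.223] op 17.43 60.0
```

Emit:
apply_moves(motion=[0,0.01,-0.01,0,0,0.8])

```text
clock: 20.75
tool_pos: [530.0, -179.5, 129.6]
tool_rot: [0.99, 0.142, 0.001, -0.0]
ft_force: [1.8, 4.3, -1.9]
opening: 17.4
finger_force: 60.0
```

```bash
python3 st.py
```

```text
20.75 [ 529.97 -179.52  129.56] [-1.6300e+01  6.0000e-02 -1.7997e+02] [ 0.649  0.456 -0.534  1.831  0.282  0.93  -1.297] F [ 1.82  4.35 -1.86] M [ 1.074 -0.368  0.349] op 17.45 60.0
```

Emit:
apply_moves(motion=[0,0,0,0,0,0.8])

```text
clock: 20.88
tool_pos: [530.0, -179.5, 129.5]
tool_rot: [0.994, 0.107, 0.001, -0.0]
ft_force: [0.8, 3.1, 0.4]
opening: 17.2
finger_force: 60.0
```

```bash
python3 st.py
```

```text
20.875 [ 529.97 -179.52  129.51] [-1.2310e+01  6.0000e-02 -1.7997e+02] [ 0.637  0.453 -0.518  1.832  0.273  0.927 -1.359] F [0.84 3.09 0.37] M [ 0.993 -0.301  0.455] op 17.17 60.0
```

It has bitten: torque 0.455, i.e. about 0.26 over friction. Hold and read before deciding.

Emit:
apply_moves(motion=[0,0,0,0,0,0,0,0,0,0,0,0])

```text
clock: 21.12
tool_pos: [529.9, -179.7, 129.5]
tool_rot: [0.994, 0.109, 0.001, -0.0]
ft_force: [2.1, 6.0, 0.7]
opening: 17.1
finger_force: 60.0
```

```bash
python3 st.py
python3 - <<'E'
from cell import r
for i in range(4): 
    r.get_image("top"); s=r.state(); print(s["clock"],s["torque"].round(3),s["tool_rot"].round(4))
E
```

```text
21.125 [ 529.92 -179.67  129.5 ] [-1.2490e+01  6.0000e-02 -1.7998e+02] [ 0.638  0.453 -0.518  1.832  0.274  0.927 -1.356] F [2.14 6.   0.69] M [ 1.285 -0.385  0.328] op 17.09 60.0
21.175 [ 1.21  -0.436  0.326] [ 9.941e-01  1.087e-01  5.000e-04 -2.000e-04]
21.225 [ 1.227 -0.426  0.355] [ 9.941e-01  1.087e-01  6.000e-04 -2.000e-04]
21.275 [ 1.289 -0.464  0.307] [ 9.941e-01  1.087e-01  6.000e-04 -2.000e-04]
21.325 [ 1.239 -0.385  0.348] [ 9.941e-01  1.087e-01  5.000e-04 -2.000e-04]
```

The bite is about 0.25 N m over friction, above the snug window (though under 0.3). Ease back about 5°, then creep forward and read the moving torque.

Emit:
apply_moves(motion=[0,0,0,0,0,-0.5,0,0,0,0,0,-0.5])

```text
clock: 21.58
tool_pos: [529.9, -180.1, 129.5]
tool_rot: [0.988, 0.152, 0.001, -0.0]
ft_force: [1.5, 1.5, 0.9]
opening: 17.1
finger_force: 60.0
```

```bash
python3 st.py
```

```text
21.575 [ 529.88 -180.1   129.48] [-1.7500e+01  6.0000e-02 -1.7998e+02] [ 0.653  0.457 -0.538  1.831  0.285  0.93  -1.277] F [1.55 1.49 0.88] M [ 0.529 -0.499 -0.046] op 17.11 60.0
```

Emit:
apply_moves(motion=[0,0,0,0,0,0.2])

```text
clock: 21.7
tool_pos: [529.8, -180.2, 129.5]
tool_rot: [0.99, 0.142, 0.001, -0.0]
ft_force: [1.1, 4.3, 2.0]
opening: 17.2
finger_force: 60.0
```

```bash
python3 st.py
```

```text
21.7 [ 529.84 -180.24  129.52] [-1.6330e+01  6.0000e-02 -1.7998e+02] [ 0.65   0.456 -0.534  1.831  0.283  0.93  -1.295] F [1.12 4.34 2.05] M [ 1.194 -0.464  0.245] op 17.23 60.0
```

Emit:
apply_moves(motion=[0,0,0,0,0,0.2])

```text
clock: 21.82
tool_pos: [529.8, -180.1, 129.5]
tool_rot: [0.991, 0.133, 0.001, -0.0]
ft_force: [1.4, 4.9, 1.0]
opening: 16.9
finger_force: 60.0
```

```bash
python3 st.py
```

```text
21.825 [ 529.84 -180.12  129.54] [-1.5270e+01  6.0000e-02 -1.7999e+02] [ 0.646  0.455 -0.529  1.831  0.28   0.929 -1.312] F [1.41 4.93 1.01] M [ 1.136 -0.506  0.35 ] op 16.91 60.0
```

Moving torque is now about 0.35 (0.15 above friction), and −0.05 in reverse, which agrees: snug. Release and rise.

Emit:
apply_moves(motion=[0,0,0,0,0,0,0,0,0,0,0,0,0,0,0,0,0,0,0,0,0,0,0,0], jaw=0.42)

```text
clock: 22.32
tool_pos: [529.2, -180.8, 129.1]
tool_rot: [0.991, 0.133, -0.0, 0.0]
ft_force: [-0.4, -0.5, 0.8]
opening: 37.3
finger_force: 0.0
```

Emit:
apply_moves(motion=[0,0,-0.2,0,0,0,0,0,-0.5,0,0,0,0,0,-0.8,0,0,0,0,0,-0.8,0,0,0,-0.5,0,-0.5,0,0,0,-0.8,0,0,0,0,0,-0.5,0,0,0,0,0,0,0,0,0,0,0])

```text
clock: 23.32
tool_pos: [458.9, -200.2, 241.5]
tool_rot: [0.991, 0.132, -0.0, 0.0]
ft_force: [-0.1, 0.0, -0.1]
opening: 37.2
finger_force: 0.0
```

```bash
python3 w.py f1
python3 - <<'E'
from h import *
from cell import r
P=np.load("w_f1.npz")["P"]; p=proj(P,[[558,-170,100]])[0]; print(p)
x=int(np.clip(p[0]-80,0,480));y=int(np.clip(p[1]-60,0,360))
a=cv2.imread("pics/f1.png")
cv2.imwrite("pics/c7.png",cv2.convertScaleAbs(cv2.resize(a[y:y+120,x:x+160],(800,600),interpolation=cv2.INTER_CUBIC),alpha=1.5,beta=15))
E
```

```text
23.325 [ 458.9  -200.24  241.54] [-1.5220e+01 -1.0000e-02  1.7994e+02] [ 0.798  0.231 -0.566  1.837  0.139  1.112 -1.123] [-0.08  0.03 -0.14] [ 0.05  -0.043 -0.009] 37.22733112908311
[324.11817173 105.5803921 ]
```

View pics/c7.png

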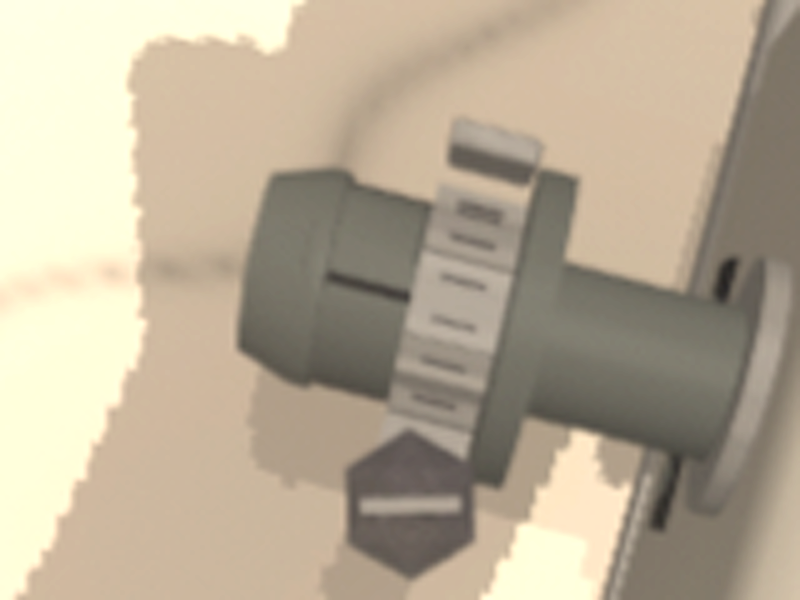

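The band (400–540, 120–450) lies flat against the collar with the screw upright on the robot's side. The gripper is clear of everything.

```bash
python3 -c "
from cell import r
print(r.close_job())"
```

```text
the job is handed in; nothing more can be done
None
```

The clamp is seated against the stub's collar and snug, at about 0.15 N m above the screw's friction; I first overshot to roughly 0.25 N m (under the 0.3 limit) and eased it back, then let go and handed the job in at about 23 s.

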